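# Clamp a phone glass down in the opening holder

### The arm

A 7-joint arm with a two-finger parallel gripper is mounted at the origin on the work surface. World frame = base frame: x ahead of the robot, y to its left, z up, the work surface at z = 0. Lengths are in m, angles in rad, forces in N, time in s.
With the tool pointing down it reaches from about 0.4 to 0.85 m from the base axis. Payload 4.4 kg.
Tool frame: the origin (TCP) lies midway between the tips of the shut fingers; the grasp point (between the pads) lies 19 mm behind it (ctrl.grasp_offset is the distance from the TCP to the grasp point, in m); z points along the fingers, y is the line along which they close (so a half turn about z gives the same grasp; the last joint's range is limited). The gripper opens to 94 mm and grips with 3 to 60 N. Pads are 16 mm wide; open, the fingers measure 119 mm over their backs; the gripper's body (75 mm by 177 mm) begins 78 mm behind the grasp point.
Start: joints at [-1.186, 0.628, 0.038, 1.517, -0.027, 0.996, -0.02], TCP at [0.283, 0.585, 0.205] pointing down, gripper open.
Joint ranges: [-3.06, 3.06], [-0.37, 2.12], [-1.25, 1.32], [0.18, 2.47], [-1.1, 4.24], [0.23, 1.98], [-2.94, 2.94]. Speed limits (rad/s): [2.57, 2.57, 3.14, 3.14, 3.14, 3.14, 3.14].

### API

Orientations are given as a unit quaternion [x, y, z, w].
In Python, from workcell import ctrl gives the robot as it stands. The module is installed in compiled form; this text tells all that it offers.
- The arm moves only by the tool send_rows, never from a script. Its argument "rows" is a list of rows, each a list of 3 entries, a list of its own where there are three numbers: the closure, from 0 (fully open) to 1 (shut), then the shift along the world's x, y, z in m, then the turn about the world's z in rad. A call has 1 to 8 rows; each row is the pose to reach, as a shift and turn from the pose commanded when the call began; what a row does not reach only later rows make up. A row lasts 1/12 s, in which the tool goes at most 41.7 mm and 7.16 degrees, less where a joint would pass 70% of its speed; a pose out of reach is approached as far as the arm can. A call with a gripper value outside its range is refused whole. The fingers move at their own pace and stop on an object; "grip_force" is the grip in N (left out, the last holds). Time passes only in rows, so rows that repeat a pose let the fingers close. It gives the time, the measured TCP pose, the force, the opening and the grip force at its end, in the units of the state.
- ctrl.sense(): the state, without advancing time (a new reading comes with each control period).
- ctrl.capture(name): name is "scene" or "top" or "wrist"; returns (picture, depth): 400x640x3 uint8, red, green, blue; 400x640 float32, m along the optical axis (not along the pixel's ray), 0 where there is no reading.
- ctrl.camera_info(name): a dict with "mtx" (3x3 intrinsics, pixels), "D" ([k1, k2, p1, p2, k3] as OpenCV has them; the pictures are not rectified), "pose" (4x4, takes a point from camera to world coordinates). Camera axes: x right, y down, z forward; pixel columns grow to the right and rows downward; lengths in m; the calibration is good to about 2 mm. A picture is of the moment at which its call begins: read the wrist's pose just before it. camera_info takes no time and is no camera call; for the wrist camera it gives the pose at the moment of the call.
- ctrl.hand_in(): hands the job in; it is judged then, once.
Trained networks look in the newest picture that a camera, given by its name, has taken for a name from the list of things; names that differ only in an ending like _2 or _b are one class to them, and where a whole thing is asked for, a point or a joint stands for the part that bears it (a point fixed in the world has none). Each returns a list of dicts, best first, with "confidence" (0 to 1); they miss things now and then, are a little off and sometimes report something else, mostly with a low value. They report only what shows in the picture. A call takes as long as a camera call. They do not tell look-alikes from the thing itself.
- ctrl.spot_in(thing, camera): "point" ([row, column] in pixels, amid what is visible of it).
- ctrl.silhouettes(thing, camera): "pixels" (400x640 bool, what is visible of it) and "point" ([row, column] in pixels, amid what is visible of it).
- ctrl.tip_of(thing, camera): "point" ([row, column] in pixels: a listed point, or the origin of a listed thing).
The state is a dict: "t": time; "joint_positions": joint angles; "qd": joint speeds; "tau": joint torques, N m; "eef_pos": TCP position; "tool_rot": TCP orientation; "force": force on the tool from outside, world axes, zero at the start; "ft_torque": the same for the moment, N m; "opening": finger opening in m; "finger_force": force on a finger pad.
Only numpy, scipy, OpenCV 4.12 (cv2) and the standard library are available. Lean on these libraries where they do the work, as an engineer would, in place of code of your own. Each camera call takes 0.05 s, during which the arm holds its last target. There are 200 camera calls.

### The job

Take the shorter phone (the one with the square camera bump) out of the exhibit rack and lay it glass down, camera side up, in the recess of the clamp holder, flat on both ledges and without dropping it; the sliding jaw will usually have to be set to a suitable opening first. Then slide the jaw up snug so that the phone is held between both jaws, let go, and leave everything else where it is.

Things in the scene. Friction and masses are not known exactly. Their poses are not given: they have to be found in the camera images.
- phone_mid (a point): centre of the phone to be clamped: dark slab 138 mm long, 67 wide, 8 thick, 170 g. x points out of its back (camera side), the glass faces -x; y is across the width; z runs along the length to its top (camera) end. Starts standing on its bottom end in a bay of the rack, glass on the rest, leaning 25 deg from upright to its glass side. Its long sides are free to grip above the lowest 20 mm.
- phone_bump (a point): centre of the outer face of that phone's square camera bump (30 x 30 mm, 2 mm high, on the back near the top end: 47 mm from the phone's centre along z, 13.5 mm along -y). Axes as the phone's.
- tallphone_mid (a point): centre of the other phone, 158 mm long, 74 wide, 8 thick, 200 g, with a narrow camera strip; stands in the same way, with the same axes, in the other bay. The two centre lines are 98 to 106 mm apart, so some 30 mm are free between the phones. To be left alone.
- rack: fixed plywood phone rack, 214 mm long along y, 110 mm deep, origin on the table under the foot line of the phones, half-way between the bays at y = -51 and +51 mm. Bay floors 16 mm above the table; behind each phone a felt-faced rest only 44 mm wide leans to -x and ends 101 mm up; the front lip is 35 mm high at x = 0 to 13 mm. The phones' backs face its +x.
- holder: fixed clamp holder: base plate 272 x 96 x 8 mm (x = -96 to 176), two guide rods (26 mm high at most), fixed jaw at -x, sliding jaw at +x. Origin on the table under the place of the clamped phone's centre; x along the slide, z up. The phone's camera end may be at either jaw. Between the two ledges nothing is higher than the rods.
- fixed_lip (a point): foot of the fixed jaw's end lip, at holder x = -69 mm, 38 mm above the table, axes as the holder's. Each jaw, 89 mm wide, has a ledge 38 mm above the table and 22 mm deep on which one end of the phone rests, an end lip 8 mm higher (14 mm thick), and side cheeks 6 mm higher, 18 mm long and 73 mm apart, so the phone has 3 mm of play on either side.
- jaw (a joint): opening of the sliding jaw, m, 0 to 0.036, along the holder's +x. Its lip face is at holder x = 61 mm + joint; its ledge reaches 22 mm from there to the fixed jaw. At 0.008 the jaws just close on the 138 mm phone; smaller and the phone does not go in, above 0.030 it can fall between the ledges. Starts anywhere in its range, stays where it is left (friction about 4 N).
- jaw_post (a point): middle of the round steel post by which the sliding jaw is moved: upright, 14 mm diameter, from 30 to 64 mm above the table (this point at 48 mm), standing on the jaw's carriage (56 mm wide, top 30 mm above the table), 59 mm beyond the lip face. It moves with the jaw. Axes as the holder's.
- bottle: bystander: white bottle, 54 mm diameter, 165 mm high, origin under its centre
- jar: bystander: small screw jar, 48 mm diameter, 42 mm high, origin under its centre
- pocketscale: bystander: pocket scale lying flat, 62 x 120 x 20 mm, long along its y, origin under its centre
- driver: bystander: screwdriver lying along its x, 150 mm long, under 30 mm high
- taperoll: bystander: roll of clear tape lying flat, 80 mm diameter, 24 mm high, origin under its centre
- loupe: bystander: eye loupe, 36 mm diameter, 36 mm high, origin under its centre
- powerbank: bystander: power bank lying flat, 70 x 110 x 16 mm, long along its y, origin under its centre
There are look-alikes about, which are no part of the job. What is shaped like the part that bears phone_mid but blue, orange or yellow is not meant.

How it is judged:
At the end, for the whole second after the job is handed in: The short phone lies at rest in the recess, camera side up within 3.4 deg, on both ledges (centre 39 to 44.5 mm above the table), centre within 3 mm of the clamped place along the slide and 5 mm across; jaw joint between 6 and 10.5 mm (at most 2.5 mm of play left) (angle between phone_mid's own x axis and vertical below 0.06 rad and x of phone_mid in the frame of holder between -0.003 and 0.003 m and y of phone_mid in the frame of holder between -0.005 and 0.005 m and z of phone_mid in the frame of holder between 0.039 and 0.0445 m and value of joint jaw between 0.006 and 0.0105 m); the robot touches nothing.
It fails at once if the phone is dropped (moves faster than 0.6 m/s with no finger touching it) (linear speed of phone above 0.6 m/s and contact force between the fingers and phone below 0.05 N).
It fails at once if the other phone is moved by more than 2 cm (distance of tallphone_mid from where it was at the start of the episode above 0.02 m).
It fails at once if a bystander is moved by more than 3 cm (distance of any of bottle, jar, pocketscale, driver, taperoll, loupe, powerbank from where it was at the start of the episode above 0.03 m).
It also fails if it takes over 72 s, if anything falls off the work surface, if the arm or the gripper's body presses on something with over 40 N, if the wrist force passes 120 N, or if a joint passes its speed limit or range.

## Working session

There is one attempt and no reset: what is moved stays moved. The work goes in short steps, Python scripts to look and compute and a tool call to move; the robot and the scene stay as the last step left them, time stands still between calls to the robot, and variables do not carry over. Pictures are saved under pics/ and viewed, at most 10 in all, crops included, and the job is handed in when it is done.

Besides the shell and the picture viewer there is one more tool, called after ">>>" in YAML: its name, and indented under it one key for each argument. send_rows: Moves the arm, as the interface text tells. Its arguments: {"type":"object","properties":{"rows":{"type":"array","items":{"type":"array"}},"grip_force":{"type":"number"}},"required":["rows"]}

```bash
mkdir -p pics; cat > h.py <<'E'
import numpy as np, cv2
from workcell import ctrl
def ray(cam,p,info=None):
    i=info or ctrl.camera_info(cam); K=np.array(i["mtx"],float);D=np.array(i["D"],float);T=np.array(i["pose"])
    n=cv2.undistortPoints(np.array([[[p[1],p[0]]]],float),K,D)[0,0]
    return T[:3,3],T[:3,:3]@np.array([n[0],n[1],1.])
def onz(cam,p,z):
    o,d=ray(cam,p); return o+d*(z-o[2])/d[2]
def tri(l):
    A=np.zeros((3,3));b=np.zeros(3);R=[ray(c,p) for c,p in l]
    for o,d in R:
        d=d/np.linalg.norm(d);P=np.eye(3)-np.outer(d,d);A+=P;b+=P@o
    x=np.linalg.solve(A,b)
    return x,[np.linalg.norm(np.cross(x-o,d/np.linalg.norm(d))) for o,d in R]
def proj(cam,X):
    i=ctrl.camera_info(cam);T=np.linalg.inv(i["pose"])
    r,_=cv2.Rodrigues(T[:3,:3]);p,_=cv2.projectPoints(np.array([X],float),r,T[:3,3],np.array(i["mtx"],float),np.array(i["D"],float));return p[0,0][::-1]
def cloud(cam,depth,mask):
    i=ctrl.camera_info(cam);rr,cc=np.nonzero(mask&(depth>0))
    n=cv2.undistortPoints(np.stack([cc,rr],1)[:,None].astype(float),np.array(i["mtx"],float),np.array(i["D"],float))[:,0]
    z=depth[rr,cc];P=np.c_[n*z[:,None],z];T=np.array(i["pose"]);return P@T[:3,:3].T+T[:3,3]
E
python3 - <<'E'
from h import *
out=[]
for c in("scene","top"):
    im,d=ctrl.capture(c);np.save(f"d_{c}.npy",d);cv2.imwrite(f"pics/{c}0.png",im[...,::-1])
    print(c,np.round(ctrl.camera_info(c)["pose"],3).tolist())
    for t in "phone_mid phone_bump tallphone_mid rack holder fixed_lip jaw_post bottle jar pocketscale driver taperoll loupe powerbank".split():
        r=ctrl.tip_of(t,c)
        print(t,[(np.round(x["point"],1).tolist(),round(x["confidence"],2)) for x in r[:4]])
E
```

```text
scene [[0.549, 0.557, -0.622, 1.375], [0.835, -0.378, 0.399, -0.48], [-0.013, -0.739, -0.673, 1.062], [0.0, 0.0, 0.0, 1.0]]
phone_mid [([174.8, 298.2], 0.86), ([166.1, 368.0], 0.71), ([134.1, 380.3], 0.61), ([214.5, 242.2], 0.6)]
phone_bump [([154.0, 367.8], 0.89), ([142.8, 387.9], 0.74), ([225.9, 229.0], 0.64), ([177.0, 284.2], 0.57)]
tallphone_mid [([184.9, 381.6], 0.77)]
rack [([196.2, 362.6], 0.59), ([180.8, 381.3], 0.26)]
holder [([268.1, 245.2], 0.97)]
fixed_lip [([248.2, 261.5], 0.91)]
jaw_post [([295.0, 205.8], 0.8), ([284.8, 338.3], 0.33)]
bottle [([283.3, 338.1], 0.8)]
jar [([214.5, 294.4], 0.7)]
pocketscale [([257.1, 324.1], 0.61)]
driver [([311.3, 279.2], 0.74)]
taperoll [([178.4, 406.1], 0.53)]
loupe [([240.8, 209.7], 0.52)]
powerbank [([154.0, 345.7], 0.96)]
top [[0.062, -0.976, 0.21, 0.172], [-0.998, -0.06, 0.012, 0.072], [0.001, -0.21, -0.978, 1.558], [0.0, 0.0, 0.0, 1.0]]
phone_mid [([259.2, 302.6], 0.88), ([244.4, 371.8], 0.78), ([257.0, 197.5], 0.71), ([204.5, 261.8], 0.7)]
phone_bump [([244.9, 382.9], 0.85), ([258.1, 312.6], 0.79), ([208.7, 256.1], 0.72), ([247.5, 205.1], 0.56)]
tallphone_mid [([177.9, 265.0], 0.81), ([151.8, 397.1], 0.65), ([171.5, 343.8], 0.64)]
rack [([198.8, 275.8], 0.91)]
holder [([192.6, 394.2], 0.77), ([204.4, 259.4], 0.64), ([152.5, 397.1], 0.5), ([220.4, 329.5], 0.31)]
fixed_lip [([193.1, 377.1], 0.77), ([199.5, 220.6], 0.7)]
jaw_post [([178.0, 265.4], 0.72), ([174.2, 430.5], 0.59)]
bottle [([145.1, 349.1], 0.82)]
jar [([218.1, 333.3], 0.69)]
pocketscale [([170.4, 342.8], 0.66)]
driver [([154.1, 398.0], 0.6), ([143.2, 351.0], 0.23)]
taperoll [([201.2, 221.4], 0.69)]
loupe [([230.3, 401.3], 0.5)]
powerbank [([256.8, 247.4], 0.9)]
```

View pics/scene0.png

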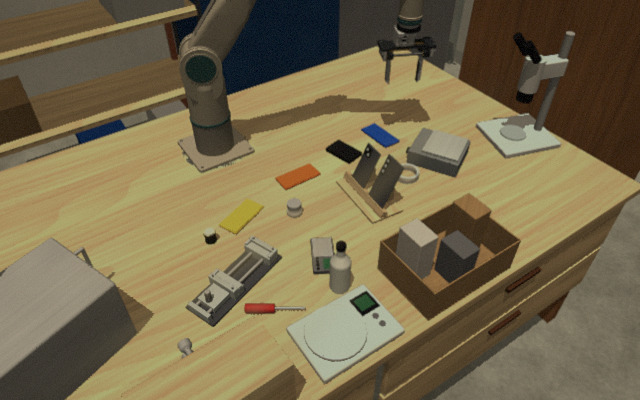

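View pics/top0.png

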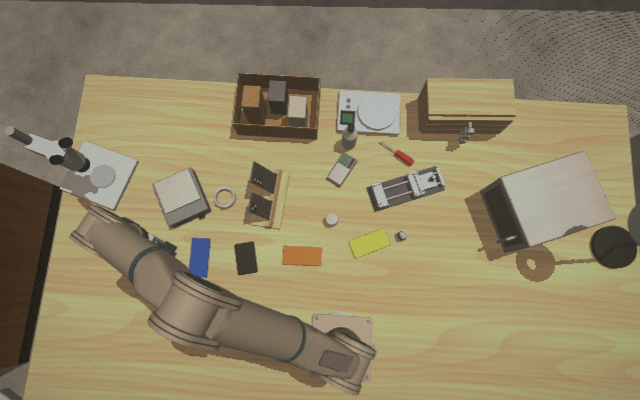

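```bash
python3 - <<'E'
from h import *
P={"phone_mid":((166.1,368),(204.5,261.8)),"bump":((154,367.8),(208.7,256.1)),"tall":((184.9,381.6),(177.9,265)),"rack":((196.2,362.6),(198.8,275.8)),"holder":((268.1,245.2),(192.6,394.2)),"fixed_lip":((248.2,261.5),(193.1,377.1)),"post":((295,205.8),(174.2,430.5)),"bottle":((283.3,338.1),(145.1,349.1)),"jar":((214.5,294.4),(218.1,333.3)),"scale":((257.1,324.1),(170.4,342.8)),"loupe":((240.8,209.7),(230.3,401.3)),"driver":((311.3,279.2),(154.1,398)),"tape":((178.4,406.1),(201.2,221.4)),"pbank":((154,345.7),(256.8,247.4))}
for k,(a,b) in P.items():
    x,e=tri([("scene",a),("top",b)]);print(k,x.round(3),np.round(e,4))
print(onz("top",(192.6,394.2),0),onz("top",(193.1,377.1),.038),onz("top",(174.2,430.5),.048))
s=ctrl.sense();print(s["t"],s["eef_pos"],s["tool_rot"],s["opening"])
im=cv2.imread("pics/scene0.png")[120:240,300:460]; a=cv2.resize(im,None,fx=4.5,fy=4.5,interpolation=2)
cv2.imwrite("pics/crop0.png",a)
E
```

```text
phone_mid [0.463 0.304 0.085] [0.0047 0.0047]
bump [0.442 0.318 0.112] [0.0046 0.0046]
tall [0.555 0.294 0.082] [0.004 0.004]
rack [0.5   0.264 0.009] [0.0013 0.0013]
holder [ 0.55  -0.168  0.008] [0.0007 0.0007]
fixed_lip [ 0.536 -0.105  0.036] [0.0033 0.0033]
post [ 0.611 -0.296  0.056] [0.0078 0.0078]
bottle [0.726 0.008 0.003] [0.003 0.003]
jar [0.443 0.051 0.001] [0.0014 0.0014]
scale [ 0.628  0.029 -0.001] [0.005 0.005]
loupe [ 0.41  -0.202  0.01 ] [0.0059 0.0059]
driver [ 0.707 -0.17  -0.003] [0.0112 0.0112]
tape [ 0.484  0.466 -0.026] [0.0028 0.0028]
pbank [ 0.287  0.352 -0.002] [0.0047 0.0047]
[ 0.55198556 -0.16899295  0.        ] [ 0.53706913 -0.10188844  0.038     ] [ 0.61638392 -0.29012612  0.048     ]
1.5 [0.28318301 0.58510303 0.20549383] [ 2.23495184e-01  9.74705033e-01  3.75207978e-05 -1.09590976e-05] 0.09445750419422759
```

View pics/crop0.png

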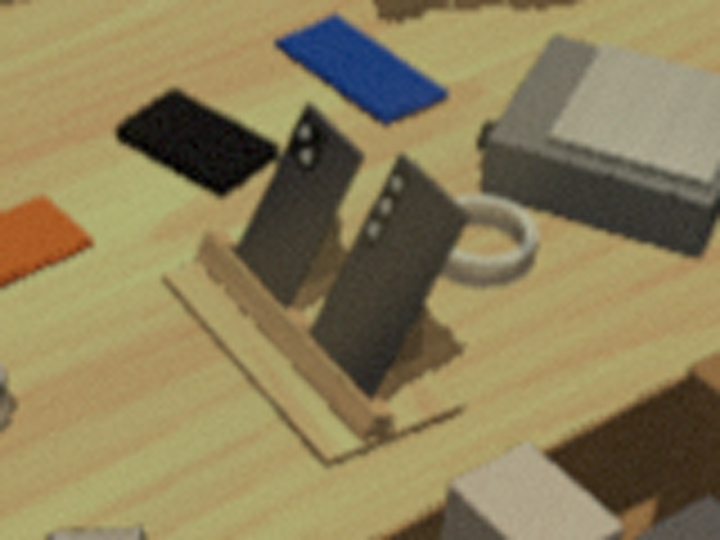

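Candidates: dark standing phone at scene (166,368) with square bump, dark standing phone (185,382) with a strip, blue (134,380), orange (175,298), yellow (214,242) slabs lying flat, black power bank (152,344). The crop confirms the one at (166,368) — dark, shorter, square camera bump — is meant. The holder is at (268,245) with its post at the lower-left end. I'm moving the wrist camera over the rack now.

>>> send_rows:
  rows:
    - [0,[0,0,0.04],-0.1]
    - [0,[0,-0.01,0.08],-0.2]
    - [0,[0.02,-0.05,0.11],-0.32]
    - [0,[0.04,-0.09,0.13],-0.44]
    - [0,[0.065,-0.12,0.15],-0.56]
    - [0,[0.09,-0.15,0.16],-0.68]
    - [0,[0.115,-0.18,0.17],-0.8]
    - [0,[0.14,-0.21,0.17],-0.92]

```text
t: 2.17
eef_pos: [0.4148, 0.3859, 0.3766]
tool_rot: [0.635, 0.773, 0.002, -0.0]
force: [1.3, 1.0, -0.6]
opening: 0.0945
finger_force: 0.0
```

>>> send_rows:
  rows:
    - [0,[0.02,-0.02,0],-0.12]
    - [0,[0.03,-0.03,0],-0.24]
    - [0,[0.03,-0.03,0],-0.34]
    - [0,[0.03,-0.03,0],-0.34]
    - [0,[0.03,-0.03,0],-0.34]

```text
t: 2.58
eef_pos: [0.4432, 0.357, 0.3741]
tool_rot: [0.754, 0.657, -0.0, -0.0]
force: [-0.7, 0.4, -0.9]
opening: 0.0937
finger_force: 0.0
```

```bash
python3 - <<'E'
from h import *
s=ctrl.sense();print(s["t"],np.round(s["eef_pos"],4),np.round(s["tool_rot"],4),np.round(s["joint_positions"],2))
im,d=ctrl.capture("wrist");cv2.imwrite("pics/w1.png",im[...,::-1]);np.save("dw1.npy",d)
T=np.array(ctrl.camera_info("wrist")["pose"]);print(T.round(3).tolist());np.save("Tw1.npy",T)
for t in "phone_mid phone_bump tallphone_mid rack".split():
    for x in ctrl.tip_of(t,"wrist")[:3]:
        p=x["point"];r,c=map(int,np.round(p));dd=d[max(r-1,0):r+2,max(c-1,0):c+2];o,v=ray("wrist",p)
        print(t,np.round(p,1),round(x["confidence"],2),(o+v*np.median(dd)).round(4))
E
```

```text
2.5833 [0.4432 0.357  0.3741] [ 7.538e-01  6.572e-01 -0.000e+00 -2.000e-04] [-1.    0.39  0.42  1.5  -0.16  1.29 -0.7 ]
[[0.991, -0.129, -0.037, 0.455], [-0.135, -0.955, -0.266, 0.434], [-0.001, 0.268, -0.963, 0.554], [0.0, 0.0, 0.0, 1.0]]
phone_mid [265.7 266.5] 0.89 [0.3034 0.1615 0.0096]
phone_mid [197.2 334.1] 0.76 [0.4573 0.3103 0.0969]
phone_mid [355.  311.6] 0.76 [ 0.3616 -0.0758  0.0086]
phone_bump [284.7 267.8] 0.98 [0.298  0.1184 0.0107]
phone_bump [193.5 325.5] 0.94 [0.4454 0.3278 0.135 ]
phone_bump [ 86.7 239.5] 0.85 [0.3199 0.5063 0.0109]
tallphone_mid [299.3 337.3] 0.42 [0.4376 0.0771 0.0295]
rack [196.  358.6] 0.68 [0.5043 0.2826 0.011 ]
rack [194.9 332.8] 0.51 [0.4559 0.3217 0.1262]
```

View pics/w1.png

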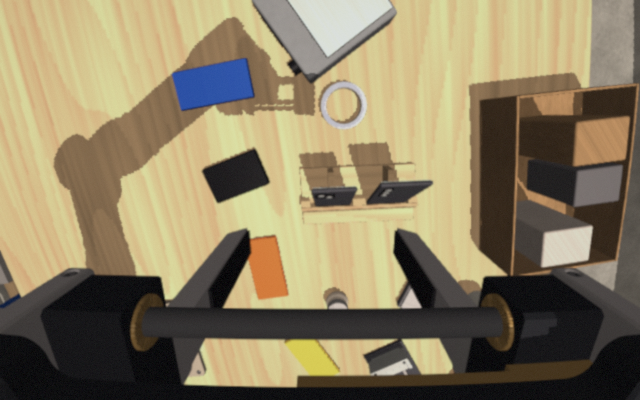

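```bash
python3 - <<'E'
from h import *
for c in("scene","wrist"):
    im,d=ctrl.capture(c)
    for t,want in(("phone_mid",(.46,.305)),("tallphone_mid",(.556,.29))):
      for x in ctrl.silhouettes(t,c):
        m=x["pixels"];P=cloud(c,d,m)
        if len(P)<20: continue
        me=np.median(P,0)
        if np.hypot(*(me[:2]-want))>.05: continue
        P=P[np.linalg.norm(P-me,axis=1)<.11]
        for _ in range(4):
            mu=P.mean(0);u,s,v=np.linalg.svd(P-mu);r=(P-mu)@v[2];P=P[abs(r)<max(2*r.std(),.002)]
        n=v[2]*np.sign(-v[2][1])
        z=np.array([0,0,1.])-n*n[2];z/=np.linalg.norm(z);y=np.cross(z,n)
        q=P@np.c_[y,z]
        q0=np.c_[np.percentile(q,[1,99],axis=0)].ravel()
        cen=y*(q0[0]+q0[2])/2+z*(q0[1]+q0[3])/2+n*(mu@n)
        print(c,t,round(x["confidence"],2),len(P),"n",n.round(3),"yaw",np.degrees(np.arctan2(n[1],n[0])).round(1),"tilt",np.degrees(np.arcsin(n[2])).round(1),"size",(q0[2:]-q0[:2]).round(3),"backcen",cen.round(4),"mid",(cen-n*.004).round(4),"std",r.std().round(4))
    # rack lip top points
    if 1:
      P=cloud(c,d,np.ones(d.shape,bool));s=(abs(P[:,2]-.035)<.0045)&(P[:,0]>.37)&(P[:,0]<.66)&(abs(P[:,1]-.265)<.03)
      Q=P[s][:,:2];f=np.polyfit(Q[:,0],Q[:,1],1);
      for _ in range(3):
        r=Q[:,1]-np.polyval(f,Q[:,0]);Q=Q[abs(r)<.009];f=np.polyfit(Q[:,0],Q[:,1],1)
      print("lip",len(Q),np.degrees(np.arctan(f[0])).round(2),"xr",np.percentile(Q[:,0],[1,99]).round(3),"y@.5",np.polyval(f,.5).round(4))
E
```

```text
scene phone_mid 0.58 545 n [-0.076 -0.906  0.416] yaw -94.8 tilt 24.6 size [0.065 0.123] backcen [0.4576 0.3053 0.087 ] mid [0.4579 0.3089 0.0854] std 0.002
scene tallphone_mid 0.82 809 n [-0.083 -0.903  0.421] yaw -95.3 tilt 24.9 size [0.074 0.144] backcen [0.5556 0.3005 0.0955] mid [0.5559 0.3041 0.0938] std 0.0018
lip 204 -5.59 xr [0.399 0.607] y@.5 0.2716
wrist phone_mid 0.9 542 n [-0.073 -0.901  0.428] yaw -94.7 tilt 25.3 size [0.064 0.129] backcen [0.4557 0.3043 0.0848] mid [0.456  0.3079 0.0831] std 0.001
wrist tallphone_mid 0.7 736 n [-0.095 -0.903  0.418] yaw -96.0 tilt 24.7 size [0.07  0.139] backcen [0.5538 0.3012 0.0983] mid [0.5542 0.3048 0.0966] std 0.001
lip 529 -5.1 xr [0.397 0.606] y@.5 0.2706
```

>>> send_rows:
  rows:
    - [0,[0.008,-0.038,0],0.06]
    - [0,[0.016,-0.076,0],0.13]
    - [0,[0.024,-0.115,0],0.2]
    - [0,[0.034,-0.154,0],0.26]
    - [0,[0.042,-0.193,0],0.32]
    - [0,[0.051,-0.232,0],0.38]
    - [0,[0.06,-0.271,0],0.44]
    - [0,[0.07,-0.31,0],0.5]

```text
t: 3.8
eef_pos: [0.5136, 0.0448, 0.3745]
tool_rot: [0.568, 0.823, 0.0, 0.0]
force: [-0.0, -0.8, -0.2]
opening: 0.0939
finger_force: 0.0
```

>>> send_rows:
  rows:
    - [0,[0.01,-0.04,0],0.03]
    - [0,[0.02,-0.08,0],0.03]
    - [0,[0.03,-0.12,0],0.03]
    - [0,[0.037,-0.16,0],0.03]
    - [0,[0.037,-0.16,0],0.03]
    - [0,[0.037,-0.16,0],0.03]

```text
t: 4.3
eef_pos: [0.5502, -0.1166, 0.374]
tool_rot: [0.559, 0.829, -0.001, 0.0]
force: [-0.4, 0.6, -0.1]
opening: 0.0938
finger_force: 0.0
```

```bash
python3 - <<'E'
from h import *
s=ctrl.sense();print(s["t"],np.round(s["eef_pos"],4),np.round(s["tool_rot"],4),np.round(s["joint_positions"],2))
im,d=ctrl.capture("wrist");cv2.imwrite("pics/w2.png",im[...,::-1])
np.savez("w2.npz",d=d,T=ctrl.camera_info("wrist")["pose"])
for t,z in(("holder",0),("fixed_lip",.038),("jaw_post",.048)):
    for x in ctrl.tip_of(t,"wrist")[:3]: print(t,np.round(x["point"],1),round(x["confidence"],2),onz("wrist",x["point"],z).round(4))
P=cloud("wrist",d,np.ones(d.shape,bool));P=P[(np.hypot(P[:,0]-.58,P[:,1]+.2)<.2)&(P[:,2]<.09)]
def rect(s,n):
    r=cv2.minAreaRect((P[s][:,:2]*1000).astype(np.float32));print(n,s.sum(),np.round(r[0],1),np.round(r[1],1),round(r[2],2))
h=np.array([.551,-.168]);u=np.array([.38,-.925]);w=np.array([.925,.38])
a=(P[:,:2]-h)@u;b=(P[:,:2]-h)@w
ins=(abs(b)<.056)&(a>-.11)&(a<.19)
rect(ins&(P[:,2]>.004),"all")
rect(ins&(abs(P[:,2]-.046)<.004)&(a<-.04),"fixlip");rect(ins&(abs(P[:,2]-.046)<.004)&(a>.03)&(a<.13),"slidelip")
rect((P[:,2]>.058)&(P[:,2]<.07)&ins,"post")
for lo in np.arange(-.1,.18,.01):
    s=ins&(a>=lo)&(a<lo+.01)&(abs(b)<.02);
    if s.sum(): print(round(lo,2),s.sum(),np.percentile(P[s][:,2],[50,95]).round(3),end="; ")
E
```

```text
4.3 [ 0.5502 -0.1166  0.374 ] [ 5.592e-01  8.291e-01 -6.000e-04  2.000e-04] [-0.15  0.38  0.47  1.51 -0.18  1.29  0.72]
holder [186.3 312.9] 0.83 [ 0.5545 -0.1642  0.    ]
fixed_lip [152.  312.4] 0.66 [ 0.5288 -0.0989  0.038 ]
jaw_post [264.9 308.9] 0.58 [ 0.6022 -0.2964  0.048 ]
all 6911 [ 571.5 -202.8] [ 96.4 271.1] 21.49
fixlip 531 [ 532.4 -103.7] [89.1 31.1] 22.16
slidelip 455 [ 591.4 -252. ] [87.  71.2] 21.98
post 52 [ 606.6 -290.6] [12.6 14.1] 43.76
-0.1 132 [0.005 0.01 ]; -0.09 178 [0.011 0.047]; -0.08 135 [0.047 0.048]; -0.07 122 [0.039 0.046]; -0.06 120 [0.039 0.04 ]; -0.05 72 [0.037 0.039]; -0.04 121 [0.008 0.026]; -0.03 108 [0.009 0.027]; -0.02 105 [0.008 0.026]; -0.01 106 [0.008 0.026]; -0.0 111 [0.009 0.026]; 0.01 110 [0.008 0.026]; 0.02 108 [0.008 0.025]; 0.03 101 [0.008 0.026]; 0.04 105 [0.008 0.025]; 0.05 210 [0.03  0.039]; 0.06 110 [0.038 0.04 ]; 0.07 140 [0.041 0.047]; 0.08 106 [0.046 0.047]; 0.09 42 [0.03  0.031]; 0.1 102 [0.03  0.031]; 0.11 92 [0.03  0.032]; 0.12 146 [0.031 0.062]; 0.13 122 [0.034 0.065]; 0.14 42 [0.03 0.06]; 0.15 26 [0.024 0.026]; 0.16 152 [0.029 0.032]; 0.17 43 [0.031 0.033];
```

View pics/w2.png

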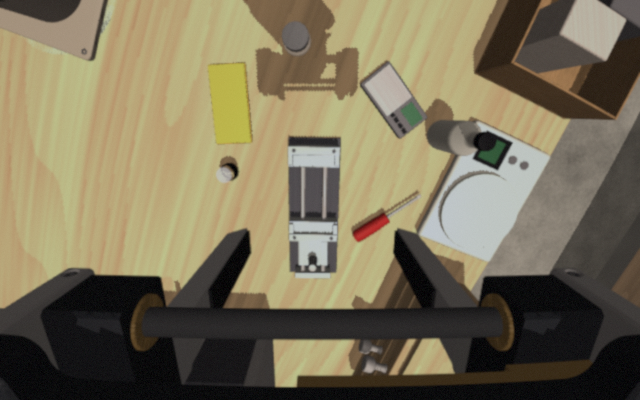

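The wrist picture shows the holder upright from (140,315) to (275,313): fixed jaw at the top, post at (262,312), clear surroundings. The joint is about 15 mm, so I will grip the post and open the jaw some 8 mm.

>>> send_rows:
  rows:
    - [0.2,[0.01,-0.035,0],0]
    - [0.3,[0.02,-0.07,-0.02],0]
    - [0.4,[0.03,-0.1,-0.045],0]
    - [0.4,[0.04,-0.13,-0.07],0]
    - [0.4,[0.05,-0.155,-0.1],0]
    - [0.4,[0.056,-0.174,-0.135],0]
    - [0.4,[0.056,-0.174,-0.17],0]
    - [0.4,[0.056,-0.174,-0.21],0]

```text
t: 5.17
eef_pos: [0.6077, -0.2877, 0.1634]
tool_rot: [0.557, 0.831, 0.0, 0.001]
force: [0.5, 0.3, 0.3]
opening: 0.0564
finger_force: 0.0
```

>>> send_rows:
  rows:
    - [0.4,[0,0,-0.04],0]
    - [0.4,[0,0,-0.075],0]
    - [0.4,[0,0,-0.1],0]
    - [0.4,[0,0,-0.115],0]
    - [0.4,[0,0,-0.124],0]
    - [0.4,[0,0,-0.124],0]
    - [0.4,[0,0,-0.124],0]

```text
t: 5.75
eef_pos: [0.6074, -0.2865, 0.0406]
tool_rot: [0.556, 0.831, 0.0, 0.0]
force: [-0.4, -0.9, 0.1]
opening: 0.0566
finger_force: 0.0
```

```bash
python3 - <<'E'
from h import *
s=ctrl.sense();print(s["t"],np.round(s["eef_pos"],4),s["opening"],s["force"])
z=np.load("w2.npz");_ci=ctrl.camera_info
ctrl_info=dict(_ci("wrist"));ctrl_info["pose"]=z["T"]
import h
class F: camera_info=staticmethod(lambda n:ctrl_info)
h.ctrl=F
P=cloud("wrist",z["d"],np.ones(z["d"].shape,bool))
for hx,hy,an in((.5566,-.1657,21.8),):
    t=np.radians(an);u=np.array([np.sin(t),-np.cos(t)]);w=np.array([np.cos(t),np.sin(t)])
    q=P[:,:2]-[hx,hy];a=q@u;b=q@w
    for l,hh in((-.09,-.06),(.06,.1)):
        for lo in np.arange(l,hh,.0015):
            s=(abs(b)<.03)&(a>=lo)&(a<lo+.0015)&(P[:,2]<.06)
            print(round(lo,4),s.sum(),np.round(np.median(P[s][:,2]),4) if s.sum() else None,end="; ")
        print()
    s=(P[:,2]>.052)&(P[:,2]<.068)&(abs(b)<.03)&(a>.1)&(a<.16);print("post a",np.percentile(a[s],[5,50,95]),"b",np.percentile(b[s],[5,50,95]))
    s=(abs(P[:,2]-.046)<.004)&(abs(b)<.06)&(a>-.09)&(a<.1);print("b range jaws",np.percentile(b[s],[.5,99.5]))
E
```

```text
5.75 [ 0.6074 -0.2865  0.0406] 0.05662515549510533 [-0.35333558 -0.88429992  0.07670139]
-0.09 19 0.0088; -0.0885 17 0.0079; -0.087 28 0.0086; -0.0855 33 0.0081; -0.084 33 0.0086; -0.0825 33 0.0082; -0.081 89 0.0305; -0.0795 21 0.0463; -0.078 30 0.0466; -0.0765 35 0.0468; -0.075 36 0.0466; -0.0735 35 0.0465; -0.072 36 0.0465; -0.0705 36 0.0465; -0.069 31 0.0468; -0.0675 19 0.0459; -0.066 21 0.0387; -0.0645 34 0.0385; -0.063 21 0.0389; -0.0615 17 0.038; 
0.06 24 0.0374; 0.0615 28 0.0377; 0.063 32 0.038; 0.0645 15 0.0384; 0.066 21 0.0372; 0.0675 29 0.0375; 0.069 29 0.038; 0.0705 23 0.0381; 0.072 14 0.0372; 0.0735 28 0.0377; 0.075 31 0.0379; 0.0765 45 0.039; 0.078 52 0.0451; 0.0795 27 0.0462; 0.081 16 0.0467; 0.0825 24 0.0453; 0.084 29 0.0456; 0.0855 29 0.046; 0.087 20 0.0465; 0.0885 21 0.0454; 0.09 25 0.0455; 0.0915 1 0.0439; 0.093 0 None; 0.0945 0 None; 0.096 0 None; 0.0975 5 0.031; 0.099 24 0.0298; 
post a [0.13005442 0.13422484 0.14217618] b [-0.00923411 -0.00216745  0.00335511]
b range jaws [-0.04516324  0.04344613]
```

>>> send_rows:
  rows:
    - [0.4,[-0.001,-0.006,0],0]
    - [0.4,[-0.001,-0.006,0],0]
    - [1,[-0.001,-0.006,0],0]
    - [1,[-0.001,-0.006,0],0]
    - [1,[-0.001,-0.006,0],0]
    - [1,[-0.001,-0.006,0],0]
  grip_force: 30

```text
t: 6.25
eef_pos: [0.6057, -0.2933, 0.0405]
tool_rot: [0.557, 0.831, 0.0, 0.0]
force: [0.6, 0.7, -0.1]
opening: 0.0331
finger_force: 0.0
```

>>> send_rows:
  rows:
    - [1,[0,0,0],0]
    - [1,[0.001,-0.0025,0],0]
    - [1,[0.002,-0.005,0],0]
    - [1,[0.003,-0.0075,0],0]
    - [1,[0.003,-0.0075,0],0]
    - [1,[0.003,-0.0075,0],0]

```text
t: 6.75
eef_pos: [0.6051, -0.3012, 0.0397]
tool_rot: [0.557, 0.83, -0.001, -0.003]
force: [-6.4, 1.3, 3.6]
opening: 0.0131
finger_force: 30.0
```

>>> send_rows:
  rows:
    - [0.3,[0,0,0],0]
    - [0.3,[0,0,0],0]
    - [0.3,[0,0,0],0]
    - [0.3,[0,0,0.02],0]
    - [0.3,[0,0,0.06],0]
    - [0.3,[0,0,0.1],0]
    - [0.3,[-0.01,0.02,0.14],0]
    - [0.2,[-0.02,0.04,0.18],0]

```text
t: 7.42
eef_pos: [0.5905, -0.2653, 0.2147]
tool_rot: [0.557, 0.83, -0.0, 0.001]
force: [0.2, 1.0, -0.0]
opening: 0.0631
finger_force: 0.0
```

>>> send_rows:
  rows:
    - [0.17,[-0.01,0.03,0.03],0]
    - [0.17,[-0.02,0.06,0.06],0]
    - [0.17,[-0.03,0.09,0.09],0]
    - [0.17,[-0.035,0.12,0.12],0]
    - [0.17,[-0.035,0.145,0.15],0]
    - [0.17,[-0.035,0.145,0.15],0]
    - [0.17,[-0.035,0.145,0.15],0]

```text
t: 8.0
eef_pos: [0.5572, -0.1176, 0.3652]
tool_rot: [0.555, 0.832, 0.002, 0.002]
force: [-0.6, -0.9, -0.3]
opening: 0.0778
finger_force: 0.0
```

```bash
cat >> h.py <<'E'
def jaws(d,o=(.5572,-.1672),an=21.8):
    P=cloud("wrist",d,np.ones(d.shape,bool));t=np.radians(an);u=np.array([np.sin(t),-np.cos(t)]);w=np.array([np.cos(t),np.sin(t)])
    q=P[:,:2]-o;a=q@u;b=q@w;z=P[:,2];c=abs(b)<.03;r=[]
    for lo,hi,sg in((-.09,-.055,-1),(.055,.1,1)):
        bins=np.arange(lo,hi,.001);m=np.array([np.median(z[c&(a>=x)&(a<x+.0015)&(z<.06)]) if (c&(a>=x)&(a<x+.0015)&(z<.06)).sum()>4 else np.nan for x in bins])
        hi_=bins[np.where(m>.0425)[0]]; hi_=hi_ if len(hi_) else np.array([np.nan]); r.append((hi_.max()+.00125) if sg<0 else hi_.min()+.00025)
    s=(z>.052)&(z<.068)&c&(a>.1)&(a<.175);
    return np.round(r,4),np.round(r[1]-r[0]-.13,4),"post",np.percentile(a[s],[5,50,95]).round(4) if s.sum() else 0
E
python3 - <<'E'
from h import *
s=ctrl.sense();print(s["t"],np.round(s["eef_pos"],4),s["opening"],np.round(s["joint_positions"],2))
im,d=ctrl.capture("wrist");print(jaws(d))
E
```

```text
8.0 [ 0.5572 -0.1176  0.3652] 0.07784945067769682 [-0.16  0.4   0.49  1.52 -0.19  1.27  0.75]
(array([-0.0637,  0.0853]), np.float64(0.019), 'post', array([0.1366, 0.142 , 0.149 ]))
```

```bash
python3 - <<'E'
from h import *
for k in range(2):
    im,d=ctrl.capture("wrist");print(jaws(d))
s=ctrl.sense();print(s["t"],np.round(s["eef_pos"],4),np.round(s["qd"],3))
E
```

```text
(array([-0.0637,  0.0853]), np.float64(0.019), 'post', array([0.1362, 0.1414, 0.1489]))
(array([-0.0637,  0.0843]), np.float64(0.018), 'post', array([0.1362, 0.1406, 0.1481]))
8.15 [ 0.5547 -0.1207  0.3616] [ 0.013  0.014  0.001  0.005 -0.002  0.004 -0.001]
```

>>> send_rows:
  rows:
    - [0.17,[0,0,0],0]
    - [0.17,[0,0,0],0]
    - [0.17,[0,0,0],0]
    - [0.17,[0,0,0],0]
    - [0.17,[0,0,0],0]
    - [0.17,[0,0,0],0]

```text
t: 8.65
eef_pos: [0.5554, -0.1196, 0.3627]
tool_rot: [0.557, 0.831, -0.0, -0.0]
force: [-0.5, -0.5, 0.3]
opening: 0.0782
finger_force: 0.0
```

```bash
python3 - <<'E'
from h import *
s=ctrl.sense();print(s["t"],np.round(s["eef_pos"],4),np.round(s["qd"],3),np.round(s["tool_rot"],4))
for k in range(3):
    T0=np.array(ctrl.camera_info("wrist")["pose"]);im,d=ctrl.capture("wrist");T1=np.array(ctrl.camera_info("wrist")["pose"]);print(jaws(d),T1[:3,3]-T0[:3,3])
    if k==0: np.savez("w3.npz",d=d,T=T0)
P=cloud("wrist",d,np.ones(d.shape,bool));h=np.array([.557,-.167]);u=np.array([.371,-.928]);w=np.array([.928,.371])
a=(P[:,:2]-h)@u;b=(P[:,:2]-h)@w;s=(abs(b)<.056)&(a>-.11)&(a<.19)&(P[:,2]>.004)&(P[:,2]<.07)
r=cv2.minAreaRect((P[s][:,:2]*1000).astype(np.float32));print(np.round(r[0],1),np.round(r[1],1),round(r[2],2))
for t in("top","scene"):
    ctrl.capture(t)
L=[]
for n in("fixed_lip","jaw_post","holder"):
    l=[]
    for c in("top","scene","wrist"):
        for x in ctrl.tip_of(n,c)[:4]:
            X=onz(c,x["point"],dict(fixed_lip=.038,jaw_post=.048,holder=0)[n])
            if abs(X[0]-.57)<.08 and abs(X[1]+.2)<.14: l.append((c,X[:2].round(4).tolist()));
    print(n,l)
E
```

```text
8.65 [ 0.5554 -0.1196  0.3627] [-0.002 -0.004 -0.    -0.001 -0.001  0.001  0.001] [ 5.568e-01  8.306e-01 -1.000e-04 -1.000e-04]
(array([-0.0647,  0.0843]), np.float64(0.019), 'post', array([0.136 , 0.1402, 0.1479])) [-1.15443756e-05  7.21924627e-05  7.93804405e-05]
(array([-0.0647,  0.0843]), np.float64(0.019), 'post', array([0.1361, 0.1401, 0.1477])) [-1.05175523e-05  5.35668540e-05  5.67545516e-05]
(array([-0.0647,  0.0843]), np.float64(0.019), 'post', array([0.136 , 0.1406, 0.1475])) [-8.84575677e-06  3.74914860e-05  3.81552622e-05]
[ 570.2 -209.1] [ 96.2 271.5] 21.04
fixed_lip [('scene', [0.5389, -0.1145]), ('wrist', [0.5303, -0.1096])]
jaw_post [('top', [0.6154, -0.3042]), ('scene', [0.6037, -0.3046]), ('wrist', [0.6075, -0.3064])]
holder [('scene', [0.5527, -0.1716]), ('wrist', [0.5514, -0.176])]
```

>>> send_rows:
  rows:
    - [0.17,[-0.009,0.04,0],-0.06]
    - [0.17,[-0.018,0.08,0],-0.12]
    - [0.17,[-0.027,0.12,0],-0.18]
    - [0.17,[-0.036,0.16,0],-0.24]
    - [0.17,[-0.045,0.2,0],-0.3]
    - [0.17,[-0.054,0.24,0],-0.36]
    - [0.17,[-0.062,0.28,0],-0.42]
    - [0.17,[-0.07,0.32,0],-0.475]

```text
t: 10.02
eef_pos: [0.4846, 0.2024, 0.3632]
tool_rot: [0.737, 0.675, 0.0, -0.0]
force: [1.1, 0.3, -0.6]
opening: 0.078
finger_force: 0.0
```

>>> send_rows:
  rows:
    - [0.17,[-0.01,0.04,-0.01],0]
    - [0.17,[-0.02,0.08,-0.02],0]
    - [0.17,[-0.03,0.12,-0.03],0]
    - [0.17,[-0.035,0.155,-0.03],0]
    - [0.17,[-0.035,0.155,-0.03],0]
    - [0.17,[-0.035,0.155,-0.03],0]
    - [0.17,[-0.035,0.155,-0.03],0]
    - [0.17,[-0.035,0.155,-0.03],0]

```text
t: 10.68
eef_pos: [0.4513, 0.3537, 0.3333]
tool_rot: [0.737, 0.675, 0.0, 0.0]
force: [-0.3, 0.4, -0.1]
opening: 0.0782
finger_force: 0.0
```

>>> send_rows:
  rows:
    - [0.17,[0,0,0],0]
    - [0.17,[0,0,0],0]
    - [0.17,[0,0,0],0]
    - [0.17,[0,0,0],0]

```text
t: 11.02
eef_pos: [0.4507, 0.355, 0.3332]
tool_rot: [0.737, 0.676, 0.0, -0.0]
force: [-0.9, 0.6, -0.2]
opening: 0.0779
finger_force: 0.0
```

```bash
cat >> h.py <<'E'
def phone(c,d,want,t="phone_mid",R=.06):
    out=[]
    for x in ctrl.silhouettes(t,c):
        P=cloud(c,d,x["pixels"])
        if len(P)<20: continue
        me=np.median(P,0)
        if np.hypot(*(me[:2]-want))>R: continue
        P=P[np.linalg.norm(P-me,axis=1)<.11]
        for _ in range(4):
            mu=P.mean(0);u,s,v=np.linalg.svd(P-mu,full_matrices=False);r=(P-mu)@v[2];P=P[abs(r)<max(2*r.std(),.002)]
        out.append((x,P,mu,v))
    return out
E
python3 - <<'E'
from h import *
s=ctrl.sense();print(s["t"],np.round(s["eef_pos"],4),np.round(s["qd"],3),np.round(s["tool_rot"],4),s["opening"],np.round(s["joint_positions"],2))
im,d=ctrl.capture("wrist")
for t,w in(("phone_mid",(.457,.306)),("tallphone_mid",(.556,.3))):
  for x,P,mu,v in phone("wrist",d,w,t):
    n=v[2]*np.sign(-v[2][1]);z=np.array([0,0,1.])-n*n[2];z/=np.linalg.norm(z);y=np.cross(z,n)
    q=P@np.c_[y,z];lo,hi=np.percentile(q,[1,99],axis=0);top=hi[1]
    mid=y*(lo[0]+hi[0])/2+z*(top-(.069 if t[0]=="p" else .079))+n*(mu@n-.004)
    print(t,round(x["confidence"],2),len(P),"yaw",np.degrees(np.arctan2(n[1],n[0])).round(1),"tilt",np.degrees(np.arcsin(n[2])).round(1),(hi-lo).round(3),mid.round(4), "edges",(y*lo[0]+z*top+n*(mu@n)).round(4),(y*hi[0]+z*top+n*(mu@n)).round(4))
E
```

```text
11.0167 [0.4507 0.355  0.3332] [-0.006  0.002 -0.003 -0.001  0.    -0.    -0.002] [ 7.368e-01  6.761e-01  2.000e-04 -1.000e-04] 0.07793809848687731 [-1.02  0.43  0.46  1.56 -0.2   1.2  -0.6 ]
phone_mid 0.65 578 yaw -94.3 tilt 25.5 [0.062 0.118] [0.4556 0.3064 0.0794] edges [0.4266 0.3347 0.1434] [0.4885 0.33   0.1434]
tallphone_mid 0.58 793 yaw -95.3 tilt 25.4 [0.07  0.135] [0.553  0.3021 0.0882] edges [0.521  0.3355 0.1613] [0.5906 0.3291 0.1613]
```

>>> send_rows:
  rows:
    - [0.17,[0.007,-0.037,-0.01],0]
    - [0.17,[0.007,-0.037,-0.05],0]
    - [0.17,[0.007,-0.037,-0.09],0]
    - [0.17,[0.007,-0.037,-0.12],0]
    - [0.17,[0.007,-0.037,-0.14],0]
    - [0.17,[0.007,-0.037,-0.155],0]
    - [0.17,[0.007,-0.037,-0.155],0]

```text
t: 11.75
eef_pos: [0.4554, 0.3174, 0.1749]
tool_rot: [0.736, 0.676, -0.003, -0.0]
force: [-0.4, -0.1, -0.6]
opening: 0.0778
finger_force: 0.0
```

>>> send_rows:
  rows:
    - [0.17,[0,0,-0.015],0]
    - [0.17,[0,0,-0.03],0]
    - [0.17,[0,0,-0.045],0]
    - [0.17,[0,0,-0.06],0]
    - [0.17,[0,0,-0.075],0]
    - [0.17,[0,0,-0.087],0]
    - [0.17,[0,0,-0.087],0]
    - [0.17,[0,0,-0.087],0]

```text
t: 12.42
eef_pos: [0.4578, 0.3187, 0.0915]
tool_rot: [0.737, 0.676, 0.0, 0.0]
force: [-0.6, -0.1, 0.0]
opening: 0.0783
finger_force: 0.0
```

```bash
python3 - <<'E'
from h import *
s=ctrl.sense();print(s["t"],np.round(s["eef_pos"],4),np.round(s["tool_rot"],4),s["opening"],np.round(s["force"],1))
im,d=ctrl.capture("wrist");cv2.imwrite("pics/w4.png",im[...,::-1])
E
```

```text
12.4167 [0.4578 0.3187 0.0915] [7.365e-01 6.764e-01 2.000e-04 0.000e+00] 0.07830586406980594 [-0.6 -0.1  0. ]
```

View pics/w4.png

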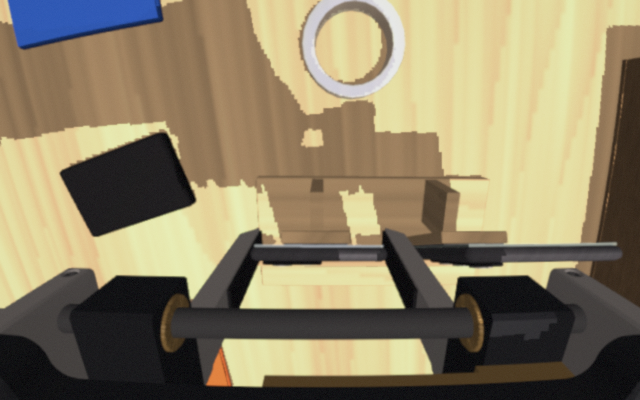

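>>> send_rows:
  rows:
    - [0.5,[0,0,0],0]
    - [0.5,[0,0,0],0]
    - [0.5,[0,0,0],0]
    - [0.5,[0,0,0],0]
    - [0.5,[0,0,0],0]
  grip_force: 25

```text
t: 12.88
eef_pos: [0.4571, 0.3191, 0.0919]
tool_rot: [0.736, 0.677, 0.0, -0.0]
force: [-2.3, 0.1, 6.1]
opening: 0.0667
finger_force: 24.9
```

>>> send_rows:
  rows:
    - [0.5,[0,0,0.004],0]
    - [0.5,[0,0,0.01],0]
    - [0.5,[0,0,0.018],0]
    - [0.5,[0,0,0.028],0]
    - [0.5,[0,0,0.04],0]
    - [0.5,[0,0,0.055],0]
    - [0.5,[0,0,0.07],0]
    - [0.5,[0,0,0.085],0]

```text
t: 13.55
eef_pos: [0.4576, 0.318, 0.1775]
tool_rot: [0.737, 0.676, 0.0, 0.0]
force: [0.3, 1.0, -2.0]
opening: 0.0668
finger_force: 25.0
```

>>> send_rows:
  rows:
    - [0.5,[0,-0.01,0.03],0]
    - [0.5,[0,-0.025,0.06],0]
    - [0.5,[0,-0.05,0.085],0]
    - [0.5,[0,-0.08,0.1],0]
    - [0.5,[0,-0.1,0.1],0]
    - [0.5,[0,-0.1,0.1],0]
    - [0.5,[0,-0.1,0.1],0]

```text
t: 14.13
eef_pos: [0.4576, 0.2171, 0.2772]
tool_rot: [0.738, 0.675, 0.001, 0.0]
force: [-0.2, 0.2, -1.8]
opening: 0.0667
finger_force: 25.0
```

```bash
cat >> h.py <<'E'
def held(c,ang,want=None):
    # ang: closing-axis world angle (deg); prints lean of phone plane
    s=ctrl.sense();e=np.array(s["eef_pos"]);im,d=ctrl.capture(c)
    for x,P,mu,v in phone(c,d,e[:2] if want is None else want,R=.08):
        n=v[2]*np.sign(v[2][2]);t=np.radians(ang);y=np.array([np.cos(t),np.sin(t),0])
        z=np.cross(n,y);z/=np.linalg.norm(z);z*=np.sign(z[2]) if abs(z[2])>.1 else 1
        q=(P-e)@np.c_[y,z];lo,hi=np.percentile(q,[1,99],axis=0)
        print(c,round(x["confidence"],2),len(P),"n",n.round(3),"lean",np.degrees(np.arcsin(n[2])).round(1),"sz",(hi-lo).round(3),"rel tcp y",lo[0].round(4),hi[0].round(4),"z",lo[1].round(4),hi[1].round(4),"n.",((mu-e)@n).round(4),"minz",np.percentile(P[:,2],1).round(3),"med",np.median(P,0).round(3))
    return im
E
python3 - <<'E'
from h import *
s=ctrl.sense();print(s["t"],np.round(s["eef_pos"],4),s["opening"],np.round(s["joint_positions"],2))
held("scene",-4.9);im=held("wrist",-4.9)
im,d=ctrl.capture("scene");cv2.imwrite("pics/s5.png",cv2.resize(im[60:260,230:480,::-1],None,fx=3,fy=3))
E
```

```text
14.1333 [0.4576 0.2171 0.2772] 0.06666702405652435 [-0.84  0.37  0.48  1.82 -0.2   1.   -0.37]
scene 0.86 590 n [-0.069 -0.923  0.379] lean 22.3 sz [0.064 0.131] rel tcp y -0.0296 0.0345 z -0.083 0.0479 n. 0.0096 minz 0.204 med [0.457 0.2   0.259]
wrist 0.66 2409 n [-0.073 -0.936  0.344] lean 20.2 sz [0.064 0.109] rel tcp y -0.031 0.0329 z -0.0565 0.0527 n. 0.0026 minz 0.225 med [0.459 0.234 0.325]
```

View pics/s5.png

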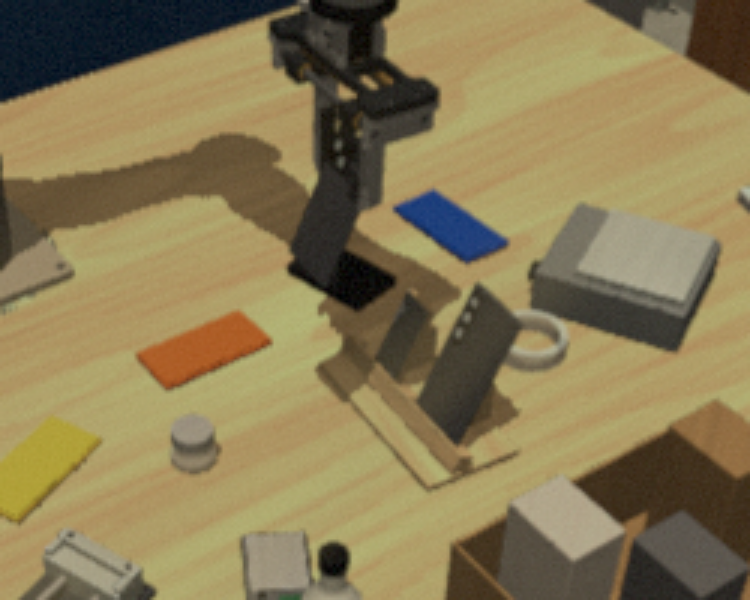

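>>> send_rows:
  rows:
    - [0.5,[0.004,-0.0165,0],-0.12]
    - [0.5,[0.008,-0.033,0],-0.24]
    - [0.5,[0.012,-0.05,0],-0.36]
    - [0.5,[0.016,-0.066,0],-0.48]
    - [0.5,[0.02,-0.083,0],-0.6]
    - [0.5,[0.024,-0.1,0],-0.72]
    - [0.5,[0.028,-0.116,0],-0.84]
    - [0.5,[0.032,-0.132,0],-0.96]

```text
t: 15.05
eef_pos: [0.4895, 0.0865, 0.2756]
tool_rot: [0.966, 0.258, -0.0, 0.0]
force: [0.8, -0.2, -2.1]
opening: 0.0667
finger_force: 25.0
```

>>> send_rows:
  rows:
    - [0.5,[0.004,-0.0165,0],-0.12]
    - [0.5,[0.008,-0.033,0],-0.24]
    - [0.5,[0.012,-0.05,0],-0.36]
    - [0.5,[0.016,-0.066,0],-0.48]
    - [0.5,[0.02,-0.083,0],-0.6]
    - [0.5,[0.024,-0.1,0],-0.72]
    - [0.5,[0.028,-0.116,0],-0.84]
    - [0.5,[0.032,-0.132,0],-0.96]

```text
t: 15.72
eef_pos: [0.5217, -0.0454, 0.2755]
tool_rot: [0.976, -0.217, -0.0, 0.0]
force: [0.4, -0.4, -1.3]
opening: 0.0666
finger_force: 25.0
```

>>> send_rows:
  rows:
    - [0.5,[0.004,-0.0165,0],-0.12]
    - [0.5,[0.008,-0.033,0],-0.24]
    - [0.5,[0.012,-0.05,0],-0.36]
    - [0.5,[0.016,-0.066,0],-0.48]
    - [0.5,[0.02,-0.083,0],-0.6]
    - [0.5,[0.024,-0.099,0],-0.72]
    - [0.5,[0.024,-0.099,0],-0.76]
    - [0.5,[0.024,-0.099,0],-0.76]

```text
t: 16.38
eef_pos: [0.5456, -0.1448, 0.2751]
tool_rot: [0.827, -0.563, -0.0, 0.001]
force: [-0.1, -0.0, -2.0]
opening: 0.0665
finger_force: 25.0
```

```bash
python3 - <<'E'
from h import *
s=ctrl.sense();q=s["tool_rot"];print(s["t"],np.round(s["eef_pos"],4),np.round(q,4),s["opening"],np.round(s["joint_positions"],2))
print("closing angle",np.degrees(np.arctan2(2*q[1]**2-1,2*q[0]*q[1])))
held("scene",21.5);held("wrist",21.5)
E
```

```text
16.3833 [ 0.5456 -0.1448  0.2751] [ 8.266e-01 -5.627e-01 -4.000e-04  1.000e-03] 0.06649455323264943 [-0.45  0.68  1.17  1.69 -0.66  1.23 -1.89]
closing angle -158.48787427693506
scene 0.78 364 n [-0.346  0.852  0.392] lean 23.1 sz [0.068 0.135] rel tcp y -0.0338 0.0338 z -0.082 0.0532 n. 0.0023 minz 0.201 med [ 0.545 -0.141  0.27 ]
wrist 0.79 2406 n [-0.351  0.871  0.343] lean 20.1 sz [0.064 0.11 ] rel tcp y -0.0312 0.0329 z -0.0566 0.0536 n. 0.0022 minz 0.224 med [ 0.552 -0.157  0.325]
```

>>> send_rows:
  rows:
    - [0.5,[0.001,-0.003,-0.03],0]
    - [0.5,[0.001,-0.003,-0.06],0]
    - [0.5,[0.001,-0.003,-0.09],0]
    - [0.5,[0.001,-0.003,-0.11],0]
    - [0.5,[0.001,-0.003,-0.125],0]
    - [0.5,[0.001,-0.003,-0.135],0]
    - [0.5,[0.001,-0.003,-0.14],0]
    - [0.5,[0.001,-0.003,-0.14],0]

```text
t: 17.25
eef_pos: [0.5463, -0.1469, 0.1354]
tool_rot: [0.827, -0.562, -0.0, 0.0]
force: [-0.4, -0.4, -1.8]
opening: 0.0668
finger_force: 25.0
```

>>> send_rows:
  rows:
    - [0.5,[0,0,-0.005],0]
    - [0.5,[0,0,-0.01],0]
    - [0.5,[0,0,-0.013],0]
    - [0.5,[0,0,-0.013],0]
    - [0.5,[0,0,-0.013],0]

```text
t: 17.67
eef_pos: [0.5465, -0.1475, 0.123]
tool_rot: [0.827, -0.562, 0.0, -0.0]
force: [0.2, -0.2, -1.1]
opening: 0.0666
finger_force: 25.0
```

```bash
python3 - <<'E'
from h import *
s=ctrl.sense();print(s["t"],np.round(s["eef_pos"],4),np.round(s["force"],1))
held("scene",21.5)
im,d=ctrl.capture("scene");cv2.imwrite("pics/s6.png",cv2.resize(im[190:340,160:360,::-1],None,fx=4,fy=4,interpolation=2))
E
```

```text
17.6667 [ 0.5465 -0.1475  0.123 ] [ 0.2 -0.2 -1.1]
scene 0.83 256 n [-0.357  0.85   0.388] lean 22.8 sz [0.065 0.149] rel tcp y -0.03 0.0353 z -0.0956 0.0537 n. 0.0027 minz 0.036 med [ 0.547 -0.143  0.117]
```

View pics/s6.png

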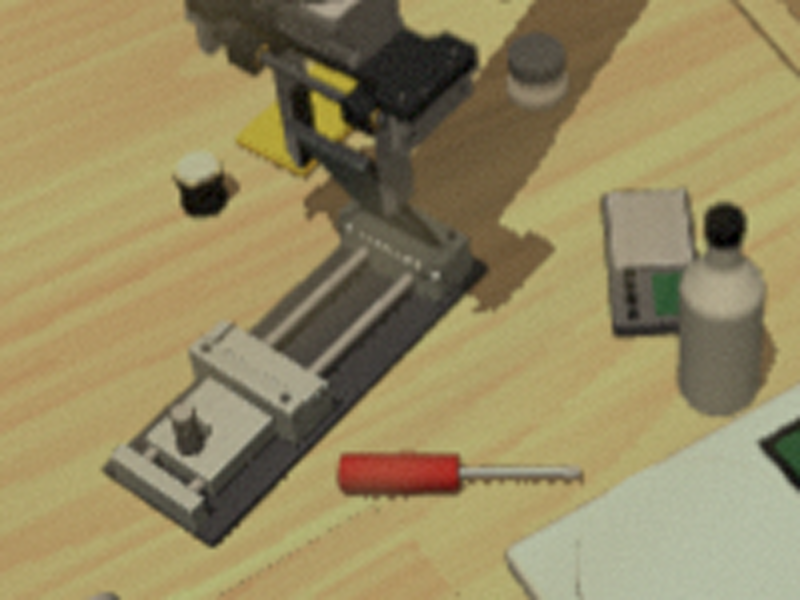

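```bash
cat >> h.py <<'E'
U=np.array([.3665,-.9304]);W=np.array([.9304,.3665]);O=np.array([.5555,-.1719])
def hold(c,d):
    P=cloud(c,d,np.ones(d.shape,bool));q=P[:,:2]-O;return np.c_[q@U,q@W,P[:,2]]
E
python3 - <<'E'
from h import *
for c in("scene","top","wrist"):
    im,d=ctrl.capture(c);H=hold(c,d);H=H[(abs(H[:,1])<.028)&(abs(H[:,0])<.11)&(H[:,2]<.19)]
    print(c)
    for z in np.arange(.02,.19,.01):
        a=H[abs(H[:,2]-z)<.005,0]*1000
        print(round(z,3),len(a),np.histogram(a,np.arange(-110,30,10))[0].tolist())
E
```

```text
scene
0.02 146 [0, 0, 0, 0, 0, 1, 30, 12, 6, 10, 10, 13, 10]
0.03 271 [0, 0, 0, 0, 4, 4, 40, 10, 10, 10, 10, 5, 9]
0.04 295 [0, 0, 2, 3, 31, 56, 26, 0, 0, 0, 0, 0, 0]
0.05 88 [0, 0, 7, 10, 1, 8, 0, 0, 0, 0, 0, 0, 0]
0.06 14 [0, 0, 0, 0, 0, 14, 0, 0, 0, 0, 0, 0, 0]
0.07 11 [0, 0, 0, 0, 0, 8, 3, 0, 0, 0, 0, 0, 0]
0.08 12 [0, 0, 0, 0, 0, 0, 12, 0, 0, 0, 0, 0, 0]
0.09 13 [0, 0, 0, 0, 0, 0, 13, 0, 0, 0, 0, 0, 0]
0.1 9 [0, 0, 0, 0, 0, 0, 2, 7, 0, 0, 0, 0, 0]
0.11 15 [0, 0, 0, 0, 0, 0, 0, 15, 0, 0, 0, 0, 0]
0.12 11 [0, 0, 0, 0, 0, 0, 0, 2, 9, 0, 0, 0, 0]
0.13 13 [0, 0, 0, 0, 0, 0, 0, 0, 13, 0, 0, 0, 0]
0.14 15 [0, 0, 0, 0, 0, 0, 0, 0, 10, 5, 0, 0, 0]
0.15 14 [0, 0, 0, 0, 0, 0, 0, 0, 0, 14, 0, 0, 0]
0.16 15 [0, 0, 0, 0, 0, 0, 0, 0, 1, 14, 0, 0, 0]
0.17 70 [0, 0, 0, 0, 0, 0, 0, 0, 1, 45, 24, 0, 0]
0.18 2 [0, 0, 0, 0, 0, 0, 0, 0, 0, 2, 0, 0, 0]
top
0.02 21 [0, 2, 7, 0, 0, 0, 0, 0, 3, 3, 0, 0, 0]
0.03 58 [0, 0, 9, 0, 2, 0, 0, 0, 0, 4, 0, 0, 0]
0.04 122 [0, 0, 6, 15, 14, 0, 0, 0, 0, 0, 0, 0, 0]
0.05 89 [0, 0, 9, 28, 16, 0, 0, 0, 0, 0, 0, 0, 0]
0.06 27 [0, 0, 1, 0, 21, 5, 0, 0, 0, 0, 0, 0, 0]
0.0
[... 738 characters left out ...]
0, 0, 0, 0, 0, 0, 0]
0.05 1327 [0, 0, 70, 12, 0, 0, 0, 0, 0, 0, 0, 0, 0]
0.06 1 [0, 0, 0, 0, 0, 1, 0, 0, 0, 0, 0, 0, 0]
0.07 64 [0, 0, 0, 0, 0, 60, 4, 0, 0, 0, 0, 0, 0]
0.08 0 [0, 0, 0, 0, 0, 0, 0, 0, 0, 0, 0, 0, 0]
0.09 0 [0, 0, 0, 0, 0, 0, 0, 0, 0, 0, 0, 0, 0]
0.1 0 [0, 0, 0, 0, 0, 0, 0, 0, 0, 0, 0, 0, 0]
0.11 0 [0, 0, 0, 0, 0, 0, 0, 0, 0, 0, 0, 0, 0]
0.12 17 [0, 0, 0, 0, 0, 0, 0, 0, 17, 0, 0, 0, 0]
0.13 70 [0, 0, 0, 0, 0, 0, 0, 0, 70, 0, 0, 0, 0]
0.14 0 [0, 0, 0, 0, 0, 0, 0, 0, 0, 0, 0, 0, 0]
0.15 0 [0, 0, 0, 0, 0, 0, 0, 0, 0, 0, 0, 0, 0]
0.16 114 [0, 0, 0, 0, 0, 0, 0, 0, 6, 97, 11, 0, 0]
0.17 2073 [0, 0, 0, 0, 0, 0, 0, 0, 7, 1130, 936, 0, 0]
0.18 1 [0, 0, 0, 0, 0, 0, 0, 0, 0, 1, 0, 0, 0]
```

The depth profile in the holder frame puts the phone's lower glass corner at about x = −60 mm, just inside the fixed lip. I start the tilt: contact, then an arc.

>>> send_rows:
  rows:
    - [0.5,[0,0,-0.004],0]
    - [0.5,[0.0005,-0.001,-0.0075],0]
    - [0.5,[0.001,-0.0026,-0.0093],0]
    - [0.5,[0.0024,-0.006,-0.011],0]
    - [0.5,[0.0037,-0.0093,-0.0129],0]
    - [0.5,[0.0037,-0.0093,-0.0129],0]
    - [0.5,[0.0037,-0.0093,-0.0129],0]
  grip_force: 18

```text
t: 18.55
eef_pos: [0.551, -0.1582, 0.1108]
tool_rot: [0.827, -0.563, 0.002, 0.0]
force: [1.8, -1.9, 5.3]
opening: 0.0668
finger_force: 18.0
```

```bash
cat >> h.py <<'E'
def st():
    s=ctrl.sense();e=np.array(s["eef_pos"]);q=e[:2]-O
    f=np.array(s["force"]);print("t",round(s["t"],2),"a,b,z mm",(np.array([q@U,q@W,e[2]])*1000).round(1),"F a,b,z",np.round([f[:2]@U,f[:2]@W,f[2]],1),"open",round(s["opening"]*1000,1),"ff",round(s["finger_force"],1))
    for c in("scene","top"):
        im,d=ctrl.capture(c);H=hold(c,d);H=H[(abs(H[:,1])<.025)&(H[:,0]>-.075)&(H[:,0]<.09)&(H[:,2]>.052)&(H[:,2]<.165)]*1000
        lo=-75+0;f=None
        for _ in range(6):
            if len(H)<8: break
            g=H[:,[0,2]];mu=np.median(g,0);m=g.mean(0);_,_,v=np.linalg.svd(g-m);r=(g-m)@v[1];H=H[abs(r)<max(1.5*r.std(),2)]
        if len(H)>=8:
            v=v[0]*np.sign(v[0][1]);print(c,len(H),"lean",np.degrees(np.arctan2(v[0],v[1])).round(1),"a at z=60",(m[0]+v[0]/v[1]*(60-m[1])).round(1),"rms",r.std().round(1),"zr",H[:,2].min().round(0),H[:,2].max().round(0))
E
python3 -c "
from h import *
st()"
```

```text
t 18.55 a,b,z mm [-14.4   0.9 110.8] F a,b,z [2.4 1.  5.3] open 66.8 ff 18.0
scene 54 lean 28.9 a at z=60 -48.2 rms 1.0 zr 53.0 161.0
top 147 lean 29.9 a at z=60 -56.8 rms 1.1 zr 52.0 164.0
```

>>> send_rows:
  rows:
    - [0.5,[0.001,-0.0026,-0.0024],0]
    - [0.5,[0.002,-0.0051,-0.0049],0]
    - [0.5,[0.0032,-0.0082,-0.0072],0]
    - [0.5,[0.0044,-0.0112,-0.0097],0]
    - [0.5,[0.0056,-0.0141,-0.0124],0]
    - [0.5,[0.0067,-0.0169,-0.0151],0]
    - [0.5,[0.0077,-0.0195,-0.018],0]
    - [0.5,[0.0087,-0.0221,-0.021],0]

```text
t: 19.32
eef_pos: [0.5599, -0.1808, 0.0898]
tool_rot: [0.827, -0.562, 0.002, 0.001]
force: [1.3, -3.6, 4.9]
opening: 0.0671
finger_force: 18.0
```

```bash
python3 -c "
from h import *
st()"
```

```text
t 19.32 a,b,z mm [ 9.9  0.8 89.8] F a,b,z [ 3.9 -0.1  4.9] open 67.1 ff 18.0
scene 144 lean 48.3 a at z=60 -48.9 rms 0.8 zr 52.0 139.0
top 160 lean 49.9 a at z=60 -49.4 rms 1.1 zr 53.0 133.0
```

>>> send_rows:
  rows:
    - [0.5,[0.0008,-0.0021,-0.0032],0]
    - [0.5,[0.0016,-0.0042,-0.0064],0]
    - [0.5,[0.0025,-0.0063,-0.0098],0]
    - [0.5,[0.0033,-0.0084,-0.0133],0]
    - [0.5,[0.004,-0.0102,-0.0169],0]
    - [0.5,[0.0047,-0.012,-0.0206],0]
    - [0.5,[0.0053,-0.0135,-0.0244],0]
    - [0.5,[0.0059,-0.015,-0.0282],0]

```text
t: 20.08
eef_pos: [0.5643, -0.1933, 0.06]
tool_rot: [0.827, -0.562, -0.001, -0.0]
force: [1.4, -1.5, 1.7]
opening: 0.0667
finger_force: 18.0
```

```bash
python3 -c "
from h import *
st()"
```

```text
t 20.08 a,b,z mm [23.1  0.4 60. ] F a,b,z [1.9 0.8 1.7] open 66.7 ff 18.0
scene 198 lean 68.6 a at z=60 -30.3 rms 1.0 zr 52.0 97.0
top 157 lean 69.7 a at z=60 -30.5 rms 1.1 zr 52.0 94.0
```

>>> send_rows:
  rows:
    - [0.5,[0.0005,-0.0013,-0.004],0]
    - [0.5,[0.001,-0.0024,-0.0079],0]
    - [0.5,[0.0013,-0.0033,-0.012],0]
    - [0.5,[0.0016,-0.0041,-0.016],0]
    - [0.5,[0.0019,-0.0047,-0.02],0]
    - [0.5,[0.0021,-0.0052,-0.0235],0]
    - [0.5,[0.0022,-0.0054,-0.026],0]
    - [0.5,[0.0022,-0.0054,-0.026],0]

```text
t: 20.85
eef_pos: [0.5667, -0.1991, 0.0342]
tool_rot: [0.827, -0.562, -0.0, 0.0]
force: [0.7, -1.3, 0.0]
opening: 0.0669
finger_force: 18.0
```

```bash
python3 - <<'E'
from h import *
st()
for c in("wrist","scene","top"):
    im,d=ctrl.capture(c);H=hold(c,d)*1000;s=(abs(H[:,1])<25)&(H[:,0]>-110)&(H[:,0]<110)&(H[:,2]<90)
    print(c,[(int(x),int(np.median(H[s&(abs(H[:,0]-x)<2.5),2])),int((s&(abs(H[:,0]-x)<2.5)).sum())) for x in range(-95,100,5) if (s&(abs(H[:,0]-x)<2.5)).sum()>3])
E
```

```text
t 20.85 a,b,z mm [29.4  0.4 34.2] F a,b,z [1.4 0.2 0. ] open 66.9 ff 18.0
scene 115 lean 5.8 a at z=60 46.1 rms 3.2 zr 52.0 153.0
top 66 lean -0.8 a at z=60 7.6 rms 3.4 zr 52.0 164.0
wrist [(-70, 44, 344), (-65, 46, 190), (-60, 46, 362), (-55, 47, 342), (-50, 47, 371), (-45, 48, 391), (-40, 48, 398), (-35, 49, 166), (-10, 51, 131), (-5, 52, 495), (0, 52, 516), (5, 53, 520), (10, 53, 563), (15, 54, 561), (20, 54, 590), (25, 55, 598), (30, 55, 619), (35, 56, 586), (40, 57, 660), (45, 58, 705), (50, 58, 725), (55, 59, 745), (60, 59, 774), (65, 58, 886), (70, 55, 1411), (75, 38, 676), (80, 39, 511), (85, 46, 795), (90, 46, 794), (95, 36, 919)]
scene [(-80, 45, 4), (-75, 45, 5), (-50, 11, 6), (-45, 11, 8), (-40, 9, 7), (-35, 9, 6), (-30, 10, 9), (-25, 15, 8), (-20, 9, 9), (-15, 11, 7), (-10, 10, 10), (-5, 16, 6), (15, 52, 5), (20, 54, 25), (25, 54, 30), (30, 54, 33), (35, 56, 39), (40, 55, 36), (45, 57, 35), (50, 58, 28), (55, 58, 30), (60, 58, 36), (65, 51, 62), (70, 40, 64), (75, 38, 27), (80, 44, 10), (85, 45, 30), (90, 45, 33), (95, 36, 83)]
top [(-95, 5, 23), (-90, 7, 15), (-85, 8, 26), (-80, 36, 38), (-75, 45, 21), (-70, 46, 14), (-65, 43, 23), (-60, 44, 19), (-55, 46, 17), (-50, 47, 23), (-45, 48, 17), (-40, 49, 19), (-35, 48, 21), (-30, 50, 20), (-25, 49, 20), (-20, 50, 17), (-15, 49, 21), (-10, 52, 20), (-5, 51, 19), (0, 53, 21), (5, 54, 21), (10, 53, 18), (15, 53, 22), (20, 54, 17), (25, 54, 12), (35, 58, 7), (50, 56, 5), (55, 55, 6), (60, 58, 6), (65, 59, 4), (70, 55, 5)]
```

>>> send_rows:
  rows:
    - [0.5,[0,0,-0.002],0]
    - [0.5,[0,0,-0.004],0]
    - [0.5,[0,0,-0.006],0]
    - [0.5,[0,0,-0.0075],0]
    - [0.5,[0,0,-0.0085],0]
    - [0.5,[0,0,-0.0085],0]
    - [0.5,[0,0,-0.0085],0]

```text
t: 21.68
eef_pos: [0.567, -0.1992, 0.0263]
tool_rot: [0.827, -0.562, 0.0, -0.0]
force: [0.3, -1.3, -0.4]
opening: 0.0667
finger_force: 18.0
```

```bash
cat >> h.py <<'E'
def flat():
    s=ctrl.sense();e=np.array(s["eef_pos"]);q=e[:2]-O;print("t",round(s["t"],2),(np.array([q@U,q@W,e[2]])*1000).round(1),np.round(s["force"],1),s["opening"])
    im,d=ctrl.capture("wrist");H=hold("wrist",d)*1000;s=(abs(H[:,1])<25)&(H[:,2]<90)
    g=s&(H[:,0]>-62)&(H[:,0]<25);h=H[g];h=h[abs(h[:,2]-np.median(h[:,2]))<6];A=np.c_[h[:,:2],np.ones(len(h))];k=np.linalg.lstsq(A,h[:,2],rcond=None)[0]
    print("back plane: slope deg",np.degrees(k[:2]).round(2),"z at 0",k[2].round(1),len(h))
    print([(int(x),int(np.median(H[s&(abs(H[:,0]-x)<1.01),2]))) for x in [*range(-84,-54,2),*range(60,92,2)] if (s&(abs(H[:,0]-x)<1.01)).sum()>3])
    return im
E
python3 -c "
from h import *
flat()"
```

```text
t 21.68 [29.7  0.7 26.3] [ 0.3 -1.3 -0.4] 0.06666288450848215
back plane: slope deg [ 0.48 -0.01] z at 0 46.9 6335
[(-62, 45), (-60, 46), (-58, 46), (-56, 46), (60, 48), (62, 48), (64, 47), (66, 47), (68, 47), (70, 46), (72, 38), (74, 38), (76, 38), (78, 38), (80, 38), (82, 46), (84, 46), (86, 46), (88, 46), (90, 46)]
```

>>> send_rows:
  rows:
    - [0.5,[0,0,-0.0007],0]
    - [0.5,[0,0,-0.001],0]
    - [0.5,[0,0,-0.001],0]
    - [0.2,[0,0,-0.001],0]
    - [0.15,[0,0,-0.001],0]
    - [0.15,[0,0,-0.001],0]
    - [0.15,[0,0,-0.001],0]

```text
t: 22.32
eef_pos: [0.5668, -0.1989, 0.0251]
tool_rot: [0.827, -0.562, -0.0, -0.0]
force: [0.6, -0.1, 0.3]
opening: 0.0795
finger_force: 0.0
```

>>> send_rows:
  rows:
    - [0.15,[0,0,0.005],0]
    - [0.15,[0,0,0.015],0]
    - [0.15,[0,0,0.03],0]
    - [0.15,[0,0,0.05],0]
    - [0.15,[0,0,0.08],0]
    - [0.15,[0,0,0.12],0]
    - [0.15,[0,0,0.12],0]
    - [0.15,[0,0,0.12],0]

```text
t: 22.98
eef_pos: [0.5684, -0.2005, 0.149]
tool_rot: [0.827, -0.562, 0.003, -0.001]
force: [0.0, 0.2, -0.5]
opening: 0.08
finger_force: 0.0
```

```bash
python3 - <<'E'
from h import *
im=flat();cv2.imwrite("pics/w7.png",im[...,::-1])
E
```

```text
t 22.98 [ 31.3   1.6 149. ] [ 0.   0.2 -0.5] 0.08000201496527014
back plane: slope deg [-0.17 -0.1 ] z at 0 44.3 3746
[(-84, 44), (-82, 44), (-80, 44), (-78, 44), (-76, 44), (-74, 44), (-72, 43), (-70, 41), (-66, 43), (-64, 44), (-62, 44), (-60, 44), (-58, 44), (-56, 44), (60, 45), (62, 45), (64, 44), (66, 44), (68, 42), (70, 36), (72, 36), (74, 36), (76, 36), (78, 36), (80, 44), (82, 44), (84, 44), (86, 44), (88, 44), (90, 44)]
```

View pics/w7.png

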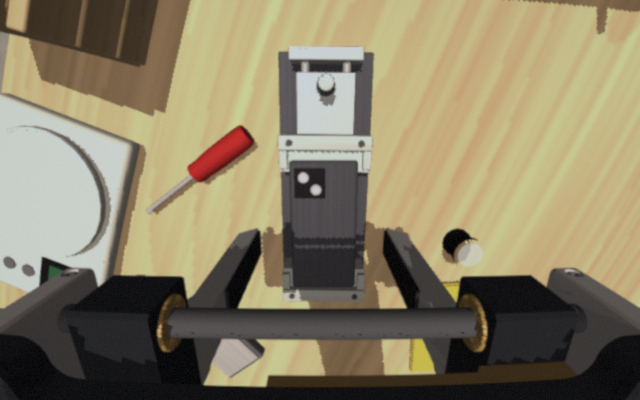

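>>> send_rows:
  rows:
    - [0.3,[0.011,-0.03,0],0]
    - [0.4,[0.022,-0.06,0],0]
    - [0.45,[0.033,-0.09,0],0]
    - [0.5,[0.037,-0.101,-0.01],0]
    - [0.5,[0.037,-0.101,-0.04],0]
    - [0.5,[0.037,-0.101,-0.07],0]
    - [0.5,[0.037,-0.101,-0.07],0]
    - [0.5,[0.037,-0.101,-0.07],0]

```text
t: 23.7
eef_pos: [0.6023, -0.2986, 0.073]
tool_rot: [0.827, -0.562, -0.003, 0.0]
force: [0.3, -0.8, 1.6]
opening: 0.0469
finger_force: 0.0
```

```bash
python3 - <<'E'
from h import *
s=ctrl.sense();e=np.array(s["eef_pos"]);q=e[:2]-O;print("t",round(s["t"],2),(np.array([q@U,q@W,e[2]])*1000).round(1),np.round(s["force"],1),s["opening"],np.round(s["joint_positions"],2))
E
```

```text
t 23.7 [135.   -2.9  73. ] [ 0.3 -0.8  1.6] 0.04690048784525335 [-0.04  1.    0.9   1.57 -0.88  1.03 -1.64]
```

Shift 3.5 mm along the slide, lower, then grip the post.

>>> send_rows:
  rows:
    - [0.5,[0.0025,-0.003,0],0]
    - [0.5,[0.0025,-0.003,-0.015],0]
    - [0.5,[0.0025,-0.003,-0.033],0]
    - [0.5,[0.0025,-0.003,-0.033],0]
    - [1,[0.0025,-0.003,-0.033],0]
    - [1,[0.0025,-0.003,-0.033],0]
    - [1,[0.0025,-0.003,-0.033],0]
    - [1,[0.0025,-0.003,-0.033],0]
  grip_force: 20

```text
t: 24.37
eef_pos: [0.607, -0.3037, 0.0435]
tool_rot: [0.827, -0.562, 0.001, -0.0]
force: [-0.0, -0.4, -0.0]
opening: 0.024
finger_force: 0.0
```

>>> send_rows:
  rows:
    - [1,[0,0,0],0]
    - [1,[0,0,0],0]
    - [1,[0,0,0],0]
    - [1,[0,0,0],0]

```text
t: 24.7
eef_pos: [0.6061, -0.3037, 0.0429]
tool_rot: [0.827, -0.562, 0.0, 0.0]
force: [-1.7, 0.1, 4.8]
opening: 0.0135
finger_force: 20.0
```

```bash
python3 - <<'E'
from h import *
s=ctrl.sense();e=np.array(s["eef_pos"]);q=e[:2]-O;print("t",round(s["t"],2),(np.array([q@U,q@W,e[2]])*1000).round(1),np.round(s["force"],1),s["opening"])
E
```

```text
t 24.7 [141.2  -1.2  42.9] [-1.7  0.1  4.8] 0.013511254049730187
```

>>> send_rows:
  rows:
    - [1,[-0.0007,0.0019,0],0]
    - [1,[-0.0015,0.0037,0],0]
    - [1,[-0.0022,0.0056,0],0]
    - [1,[-0.003,0.0075,0],0]
    - [1,[-0.0033,0.0084,0],0]
    - [1,[-0.0033,0.0084,0],0]

```text
t: 25.2
eef_pos: [0.603, -0.2956, 0.0429]
tool_rot: [0.827, -0.562, 0.001, 0.0]
force: [-0.9, -3.7, 5.0]
opening: 0.0135
finger_force: 20.0
```

>>> send_rows:
  rows:
    - [1,[-0.0005,0.0014,0],0]
    - [1,[-0.0005,0.0014,0],0]
    - [1,[-0.0005,0.0014,0],0]

```text
t: 25.45
eef_pos: [0.6025, -0.2942, 0.0429]
tool_rot: [0.827, -0.562, 0.001, 0.0]
force: [-0.6, -4.7, 5.6]
opening: 0.0135
finger_force: 20.0
```

>>> send_rows:
  rows:
    - [1,[-0.0005,0.0014,0],0]
    - [1,[-0.0005,0.0014,0],0]
    - [1,[-0.0005,0.0014,0],0]

```text
t: 25.7
eef_pos: [0.602, -0.2929, 0.0429]
tool_rot: [0.827, -0.562, 0.001, 0.0]
force: [-0.2, -4.6, 5.3]
opening: 0.0134
finger_force: 20.0
```

```bash
python3 - <<'E'
from h import *
s=ctrl.sense();e=np.array(s["eef_pos"]);q=e[:2]-O;print("t",round(s["t"],2),(np.array([q@U,q@W,e[2]])*1000).round(1),np.round(s["force"],1),s["opening"])
E
```

```text
t 25.7 [129.6  -1.1  42.9] [-0.2 -4.6  5.3] 0.013441937165359786
```

>>> send_rows:
  rows:
    - [1,[-0.0004,0.0009,0],0]
    - [1,[-0.0004,0.0009,0],0]
    - [1,[-0.0004,0.0009,0],0]

```text
t: 25.95
eef_pos: [0.602, -0.2927, 0.0429]
tool_rot: [0.827, -0.562, 0.001, 0.001]
force: [0.1, -6.3, 4.0]
opening: 0.0134
finger_force: 20.0
```

>>> send_rows:
  rows:
    - [1,[-0.0004,0.0009,0],0]
    - [1,[-0.0004,0.0009,0],0]
    - [1,[-0.0004,0.0009,0],0]

```text
t: 26.2
eef_pos: [0.6019, -0.2927, 0.043]
tool_rot: [0.827, -0.563, 0.002, 0.001]
force: [0.9, -7.5, 3.5]
opening: 0.0134
finger_force: 20.0
```

The jaw has stopped moving and the force is rising, so it is snug. I release, lift and check.

>>> send_rows:
  rows:
    - [0.6,[0.0004,-0.001,0],0]
    - [0.5,[0.0004,-0.001,0],0]
    - [0.5,[0.0004,-0.001,0],0]
    - [0.5,[0.0004,-0.001,0],0]
    - [0.5,[0.0004,-0.001,0.02],0]
    - [0.5,[0.0004,-0.001,0.06],0]
    - [0.5,[0.0004,-0.001,0.1],0]
    - [0.5,[0,0,0.14],0]

```text
t: 26.87
eef_pos: [0.6007, -0.2891, 0.1831]
tool_rot: [0.827, -0.562, -0.001, -0.0]
force: [0.9, -0.5, 0.0]
opening: 0.0469
finger_force: 0.0
```

>>> send_rows:
  rows:
    - [0.3,[-0.01,0.03,0.03],0]
    - [0.2,[-0.02,0.06,0.06],0]
    - [0.1,[-0.03,0.09,0.09],0]
    - [0.1,[-0.03,0.09,0.12],0]
    - [0.1,[-0.03,0.09,0.15],0]
    - [0.1,[-0.03,0.09,0.15],0]
    - [0.1,[-0.03,0.09,0.15],0]
    - [0.1,[-0.03,0.09,0.15],0]

```text
t: 27.53
eef_pos: [0.571, -0.1993, 0.3314]
tool_rot: [0.827, -0.562, -0.001, -0.0]
force: [0.0, -0.2, -0.6]
opening: 0.0845
finger_force: 0.0
```

>>> send_rows:
  rows:
    - [0.1,[0,0,0],0]
    - [0.1,[0,0,0],0]
    - [0.1,[0,0,0],0]
    - [0.1,[0,0,0],0]

```text
t: 27.87
eef_pos: [0.571, -0.2002, 0.3315]
tool_rot: [0.827, -0.562, -0.001, 0.0]
force: [-1.5, -0.2, 0.7]
opening: 0.0847
finger_force: 0.0
```

```bash
python3 - <<'E'
from h import *
im=flat();cv2.imwrite("pics/w8.png",im[...,::-1])
im,d=ctrl.capture("wrist");H=hold("wrist",d)*1000
s=(abs(H[:,1])<25)&(abs(H[:,2]-45)<5)
for x in np.arange(-86,88,3.):
    if x<-56 or x>54:
        k=s&(abs(H[:,0]-x)<1.5);print(int(x),k.sum(),im.reshape(-1,3)[(d>0).ravel()][k].mean().round(0) if k.sum() else "",end="; ")
E
```

```text
t 27.87 [ 32.1   4.  331.5] [-1.5 -0.2  0.7] 0.08471358747527877
back plane: slope deg [0.08 0.12] z at 0 46.3 1581
[(-82, 46), (-80, 46), (-78, 46), (-76, 46), (-74, 46), (-72, 46), (-70, 46), (-68, 43), (-66, 45), (-64, 46), (-62, 46), (-60, 46), (-58, 46), (-56, 45), (60, 47), (62, 46), (64, 46), (66, 46), (68, 44), (70, 46), (72, 46), (74, 46), (76, 46), (78, 46), (80, 46), (82, 45), (84, 30), (86, 30), (88, 30), (90, 30)]
-86 0 ; -83 17 97.0; -80 43 98.0; -77 59 114.0; -74 46 152.0; -71 45 132.0; -68 59 70.0; -65 45 48.0; -62 46 63.0; -59 58 70.0; 55 58 80.0; 58 57 65.0; 61 65 61.0; 64 62 75.0; 67 69 80.0; 70 38 152.0; 73 60 183.0; 76 62 188.0; 79 64 191.0; 82 65 181.0; 85 0 ;
```

View pics/w8.png

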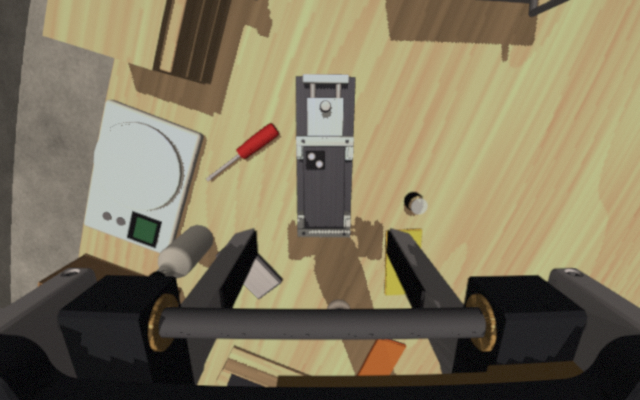

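The picture shows the phone flat, bump up, with both jaws snug: lip faces at about −69 and +69 mm, back at 46 mm height. The arm is clear, so I'm handing in.

```bash
python3 -c "
from workcell import ctrl
print(ctrl.hand_in())"
```

```text
the job is handed in; nothing more can be done
None
```

The short phone is lying glass down on both ledges of the holder with the jaw slid up snug and the gripper clear of everything; I handed it in at about 28 s, and hand-in returned no verdict.

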